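Sort perished shelving feet from the firm one by squeezing

TASK

Two of the three rubber shelving feet have perished and gone soft; feel with the gripper which is the one still firm, and push that one gently, upright and fully home, into the round cup of the steel shelf shoe. Stand the two soft feet upright in the grey reject tray. Never put a foot in the wrong place, do not squeeze a foot harder than 55 newtons per finger, and leave the other things on the table where they are.

Things in the scene. Friction and masses are not known exactly. Their poses are not given: they have to be found in the camera images.
- foot_1: One of three look-alike shelving feet (number: only a label; firmness must be felt). Round steel plinth 42 mm across, 16 mm high, lower rim chamfered 4 mm, under a black rubber block in three ribs, 48 mm along x unsqueezed, 36 mm along y, 18 to 58 mm above the underside; steel cap; 65 mm high in all; 0.2 kg. Upright. Origin: centre of underside, z up; x: squeeze direction.
- foot_2: Look-alike of foot_1 (number: just a label). In all three feet the two outer ribs, whose flat faces look to +x and -x, yield when pinched along x, each by 6 mm at most, and spring back; along y every foot feels rigid. Grip 42 mm above the underside. Origin: centre of underside, z up.
- foot_3: Look-alike of foot_1 (number: just a label). Of all three feet: pinched along x with 20 N per finger the firm one (a stiff core is hidden in it) narrows by 3 to 5 mm from its 48 mm, a soft one by 10 to 12 mm, where it bottoms out. More than 55 N per finger spoils a foot, firm or soft. Origin: centre of underside, z up.
- shoe: fixed grey steel shelf shoe, left or right: plate 130 x 130 mm, 6 mm thick, at its centre a round steel cup (bore 46 mm, 2 mm of play all round the plinth; rim 58 mm across, 20 mm above the table), 24 mm high lips along its +x and -x sides. Origin: centre of underside. More than 40 N on it (through a foot or directly) bends it
- cup_floor (a point): centre of the cup's floor, 6 mm above the table, 14 mm below the rim; a foot fully home has its underside here
- tray: fixed grey open reject tray, 150 mm (x) by 200 mm (y) outside, 30 mm high, walls and floor 4 mm thick. Origin: centre of the underside. Room for two feet side by side along y, e.g. 45 mm either side of the centre. It may stand left or right
- tape_roll: bystander, to be left alone: roll of packing tape, 96 mm across, 45 mm high, on its flat side; origin centre of underside
- mug: bystander, to be left alone: white mug, 76 mm across, 85 mm high, handle to its +y; origin centre of underside
- wrench: bystander, to be left alone: steel wrench 170 mm long lying along its x axis; origin at its underside
- jar: bystander, to be left alone: glass jar with steel cap, 56 mm across, 80 mm high; origin centre of underside
- stapler: bystander, to be left alone: black stapler, 130 x 34 mm, 52 mm high, long side along its x; origin centre of underside
- marker: bystander, to be left alone: white marker pen 135 mm long, 17 mm thick, lying along its x; origin at its underside
Not all that is in view belongs to the job. Leave any orange look-alike of the foot_3 alone.

How it is judged:
At the end, for the whole second after the job is handed in: The firm foot (the one with the stiff core hidden inside) stands in the shoe's cup, its underside within 3 mm of the cup floor and 5 mm of its centre; both soft feet stand on the tray's floor, inside its walls; all three upright within 0.12 rad and at rest (horizontal distance between core_c0 and cup_floor below 0.015 m and ((horizontal distance between foot_1 and cup_floor below 0.005 m and z of foot_1 in the frame of cup_floor below 0.003 m and x of foot_2 in the frame of tray between -0.056 and 0.056 m and y of foot_2 in the frame of tray between -0.08 and 0.08 m and z of each of foot_2, foot_3 in the frame of tray below 0.012 m and x of foot_3 in the frame of tray between -0.056 and 0.056 m and y of foot_3 in the frame of tray between -0.08 and 0.08 m) or (horizontal distance between foot_2 and cup_floor below 0.005 m and z of foot_2 in the frame of cup_floor below 0.003 m and x of foot_3 in the frame of tray between -0.056 and 0.056 m and y of foot_3 in the frame of tray between -0.08 and 0.08 m and z of each of foot_3, foot_1 in the frame of tray below 0.012 m and x of foot_1 in the frame of tray between -0.056 and 0.056 m and y of foot_1 in the frame of tray between -0.08 and 0.08 m) or (horizontal distance between foot_3 and cup_floor below 0.005 m and z of foot_3 in the frame of cup_floor below 0.003 m and x of foot_1 in the frame of tray between -0.056 and 0.056 m and y of foot_1 in the frame of tray between -0.08 and 0.08 m and z of each of foot_1, foot_2 in the frame of tray below 0.012 m and x of foot_2 in the frame of tray between -0.056 and 0.056 m and y of foot_2 in the frame of tray between -0.08 and 0.08 m)) and linear speed of each of foot_1, foot_2, foot_3 below 0.02 m/s and angle between each of foot_1, foot_2, foot_3's own z axis and vertical below 0.12 rad); the robot touches nothing.
It fails at once if a foot was squeezed by the fingers harder than 55 N per finger, 110 N for both together (contact force between the fingers and foot_1 above 110 N or contact force between the fingers and foot_2 above 110 N or contact force between the fingers and foot_3 above 110 N).
It fails at once if a soft foot was put in the cup (((horizontal distance between foot_1 and cup_floor below 0.012 m and z of foot_1 in the frame of cup_floor below 0.012 m) or (horizontal distance between foot_2 and cup_floor below 0.012 m and z of foot_2 in the frame of cup_floor below 0.012 m) or (horizontal distance between foot_3 and cup_floor below 0.012 m and z of foot_3 in the frame of cup_floor below 0.012 m)) and horizontal distance between core_c0 and cup_floor above 0.03 m).
It fails at once if the firm foot was put in the reject tray ((x of foot_1 in the frame of tray between -0.056 and 0.056 m and y of foot_1 in the frame of tray between -0.08 and 0.08 m and z of foot_1 in the frame of tray below 0.012 m and horizontal distance between foot_1 and core_c0 below 0.015 m) or (x of foot_2 in the frame of tray between -0.056 and 0.056 m and y of foot_2 in the frame of tray between -0.08 and 0.08 m and z of foot_2 in the frame of tray below 0.012 m and horizontal distance between foot_2 and core_c0 below 0.015 m) or (x of foot_3 in the frame of tray between -0.056 and 0.056 m and y of foot_3 in the frame of tray between -0.08 and 0.08 m and z of foot_3 in the frame of tray below 0.012 m and horizontal distance between foot_3 and core_c0 below 0.015 m)).
It fails at once if the shoe was pressed with more than 40 N (contact force between shoe and anything else above 40 N).
It fails at once if another thing on the table was moved more than 30 mm (distance of any of tape_roll, mug, wrench, jar, stapler, marker from where it was at the start of the episode above 0.03 m).
It also fails if it takes over 72 s, if anything falls off the work surface, if the arm or the gripper's body presses on something with over 40 N, if the wrist force passes 120 N, or if a joint passes its speed limit or range.

ROBOT

A 6-joint arm with a two-finger parallel gripper is mounted at the origin on the work surface. World frame = base frame: x ahead of the robot, y to its left, z up, the work surface at z = 0. Lengths are in m, angles in rad, forces in N, time in s.
With the tool pointing down it reaches from about 0.35 to 0.775 m from the base axis. Payload 5.5 kg.
Tool frame: the origin (TCP) lies at the centre of the arm's flange, where the gripper is bolted on; the fingertips stand 173 mm ahead of it and the grasp point (between the pads) lies ahead of it (grip_depth is the z of the grasp point in the tool frame, in m); z points along the fingers, y is the line along which they close (so a half turn about z gives the same grasp; the last joint's range is limited). The gripper opens to 85 mm and grips with 20 to 120 N. Pads are 22 mm wide; open, the fingers measure 114 mm over their backs; the gripper's body (76 mm by 85 mm) begins 54 mm behind the grasp point. The pads swing forward as they close: fully open they stand 13 mm farther back than shut.
Start: joints at [-1.289, 0.313, 0.046, 1.304, 0, 1.431], TCP at [0.235, -0.525, 0.405] pointing down, gripper open.
Joint ranges: [-2.76, 2.76], [-0.86, 1.69], [-1.03, 1.26], [-2.2, 2.34], [-1.47, 1.5], [-3.14, 3.14]. Speed limits (rad/s): [2.57, 2.57, 3.14, 3.14, 3.14, 3.14].

INTERFACE

Orientations are given as a rotation vector (axis times angle).
In Python, from rig import * gives the robot as it stands. The module is installed in compiled form; this text tells all that it offers.
- The arm moves only by the tool play_rows, never from a script. Its argument "moves" is a list that holds one entry, the list of rows, each a list of 6 numbers: the shift along the world's x, y, z as a fraction of full scale, then the turn, a rotation vector about the world's x, y, z as a fraction of full scale. A call has 1 to 10 rows; each row shifts and turns the commanded pose from where the row before left it; what a row does not reach is not made up. Full scale, the value 1, is 0.3 m for a shift and 30 degrees for a turn. A row lasts 1/8 s, in which the tool goes at most 62.5 mm and 10.7 degrees, less where a joint would pass 70% of its speed; a pose out of reach is approached as far as the arm can. A call with a number of a shift or a turn outside -1 to 1 is refused whole. A call with a gripper value outside its range is refused whole. "grip" is the opening, from 0 (shut) to 1 (fully open), set as the call begins (left out, the last holds). The fingers move at their own pace and stop on an object; "force" is the grip in N (left out, the last holds). Time passes only in rows, so rows that do not move let the fingers close. It gives the time, the measured TCP pose, the force, the opening and the grip force at its end, in the units of the state.
- state(): the state, without advancing time (a new reading comes with each control period).
- get_image(name): name is "scene" or "top" or "wrist"; returns a dict with "frame" (384x512x3 uint8, red, green, blue), "fov_y" (degrees; the focal length in pixels is half the picture's height over the tangent of half this angle, whatever the lens; pixels are square), "cx", "cy" (the principal point, pixels), "eye" and "rotation" of the camera in the world; the wrist camera has in their place "mount" (4x4, takes a point from camera to tool coordinates, whose origin is the TCP and whose axes are the flange's). Camera axes: x right, y up, looking along -z (the intrinsics and any distortion apply to the point x, -y, -z); pixel columns grow to the right and rows downward; lengths in m; the calibration is good to about 2 mm. A picture is of the moment at which its call begins: read the wrist's pose just before it. There is no depth.
- sign_off(): hands the job in; it is judged then, once.
The state is a dict: "clock": time; "joints": joint angles; "joint_vel": joint speeds; "tau": joint torques, N m; "ee_pos": TCP position; "orientation": TCP orientation; "force": force on the tool from outside, world axes, zero at the start; "wrist_torque": the same for the moment, N m; "gripper_width": finger opening in m; "grip_force": force on a finger pad.
Only numpy, scipy, OpenCV 4.12 (cv2) and the standard library are available. Lean on these libraries where they do the work, as an engineer would, in place of code of your own. Each camera call takes 0.05 s, during which the arm holds its last target. There are 200 camera calls.

## Working session

There is one attempt and no reset: what is moved stays moved. The work goes in short steps, Python scripts to look and compute and a tool call to move; the robot and the scene stay as the last step left them, time stands still between calls to the robot, and variables do not carry over. Pictures are saved under pics/ and viewed, at most 13 in all, crops included, and the job is handed in when it is done.

Besides the shell and the picture viewer there is one more tool, called after "Call:" by a JSON object that holds its "fn" and its "kwargs", one argument or row to a line. play_rows: Moves the arm, as the interface text tells. Shift numbers are shares of 0.3 m and turn numbers shares of 30 degrees, none past 1 either way. Its arguments: {"type":"object","properties":{"moves":{"type":"array"},"grip":{"type":"number"},"force":{"type":"number"}},"required":["moves"]}

```bash
mkdir -p pics
cat > h.py <<'E'
from rig import *
import numpy as np, cv2
from scipy.spatial.transform import Rotation as R
def cam(n):
    s=state(); d=get_image(n)
    if n=="wrist":
        T=np.eye(4); T[:3,:3]=R.from_rotvec(s["orientation"]).as_matrix(); T[:3,3]=s["ee_pos"]
        M=T@np.array(d["mount"]); d["eye"]=M[:3,3]; d["rotation"]=M[:3,:3]
    d["eye"]=np.array(d["eye"]); d["rotation"]=np.array(d["rotation"])
    return d
def ray(d,u,v):
    f=d["frame"].shape[0]/2/np.tan(np.radians(d["fov_y"])/2)
    r=d["rotation"]@np.array([(u-d["cx"])/f,-(v-d["cy"])/f,-1.]); return d["eye"],r
def atz(d,u,v,z):
    e,r=ray(d,u,v); return e+r*(z-e[2])/r[2]
def proj(d,p):
    f=d["frame"].shape[0]/2/np.tan(np.radians(d["fov_y"])/2)
    q=d["rotation"].T@(np.array(p)-d["eye"]); return d["cx"]+f*q[0]/-q[2], d["cy"]-f*q[1]/-q[2]
def save(d,n,crop=None,k=1):
    im=d["frame"][:,:,::-1]
    if crop: a,b,c,e=crop; im=im[b:e,a:c]
    cv2.imwrite("pics/"+n,cv2.resize(im,None,fx=k,fy=k,interpolation=cv2.INTER_CUBIC))
E
python3 - <<'E'
from h import *
import pickle
D={n:cam(n) for n in("scene","top","wrist")}
pickle.dump(D,open("d0.pkl","wb"))
for n,d in D.items():
    print(n,{k:v for k,v in d.items() if k not in("frame",)})
save(D["top"],"top.png",None,1.5);save(D["scene"],"scene.png",None,1.5);print(state())
E
```

```text
scene {'fov_y': 51.98011787178239, 'cx': 252.92487799048394, 'cy': 191.14762638759603, 'eye': array([ 1.07067671, -0.08917621,  0.66052929]), 'rotation': array([0.60112516, 0.49043664, 1.33617738])}
top {'fov_y': 43.32378597398107, 'cx': 251.58657089706801, 'cy': 190.82778157428544, 'eye': array([0.44419464, 0.00939317, 1.21098834]), 'rotation': array([ 0.06808391, -0.06233543, -1.54176282])}
wrist {'fov_y': 70.59987605358471, 'cx': 257.98885744101074, 'cy': 191.1876335797216, 'mount': array([[-9.21222796e-04,  9.59613056e-01,  2.81321762e-01,
         7.27628199e-02],
       [ 9.99999297e-01,  6.74140621e-04,  9.75068566e-04,
        -4.61150384e-04],
       [ 7.46038099e-04,  2.81322462e-01, -9.59613003e-01,
         3.20203679e-02],
       [ 0.00000000e+00,  0.00000000e+00,  0.00000000e+00,
         1.00000000e+00]]), 'eye': array([ 0.30151985, -0.4941798 ,  0.37191847]), 'rotation': array([[ 0.40853711,  0.87566681,  0.25749769],
       [-0.91273874,  0.39266122,  0.11280584],
       [-0.00232903, -0.28111349,  0.9596717 ]])}
{'clock': 0.15, 'joints': array([-1.28858346e+00,  3.13832617e-01,  4.52688641e-02,  1.30362104e+00,
        1.14879948e-05,  1.43116413e+00]), 'joint_vel': array([-7.36482022e-05, -1.69258444e-03,  3.99469569e-03, -1.62569172e-03,
        1.00864523e-03,  1.30130720e-03]), 'tau': array([ 9.64276514e-04, -4.81068349e+01,  2.98814088e+01,  1.39466950e-02,
       -1.89148300e-04,  1.08692583e-05]), 'ee_pos': array([ 0.23536719, -0.5244689 ,  0.4040227 ]), 'orientation': array([-3.07061422e+00, -6.57440228e-01,  1.37291902e-04]), 'force': array([-0.78669926, -0.82734396,  0.38018551]), 'wrist_torque': array([-0.00641052, -0.0048071 , -0.0058326 ]), 'grip_force': 0.0, 'gripper_width': 0.08529713964773909}
```

Run:
```python
s=open('h.py').read()
s=s.replace('    return d\n','    if d["rotation"].ndim==1: d["rotation"]=R.from_rotvec(d["rotation"]).as_matrix()\n    return d\n',1)
open('h.py','w').write(s)
import pickle
from h import *
D=pickle.load(open("d0.pkl","rb"))
for d in D.values():
    if d["rotation"].ndim==1: d["rotation"]=R.from_rotvec(d["rotation"]).as_matrix()
pickle.dump(D,open("d0.pkl","wb"))
```

```text
(no output)
```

View pics/top.png

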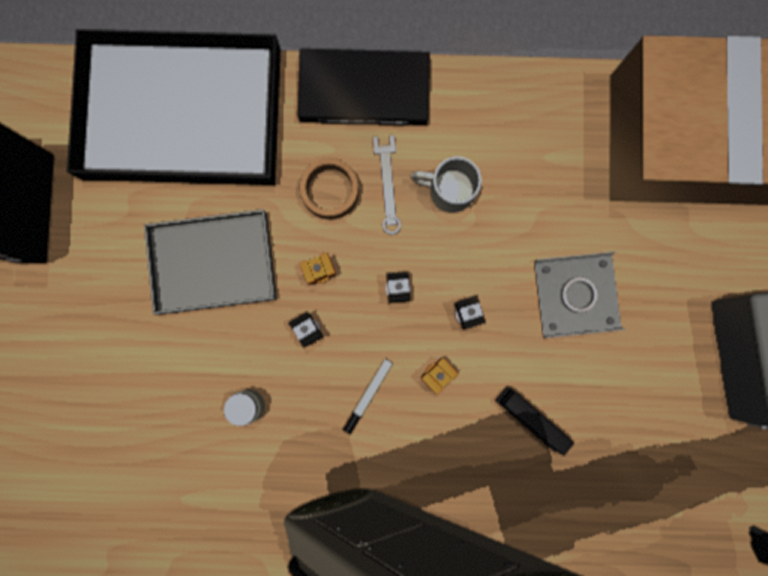

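View pics/scene.png

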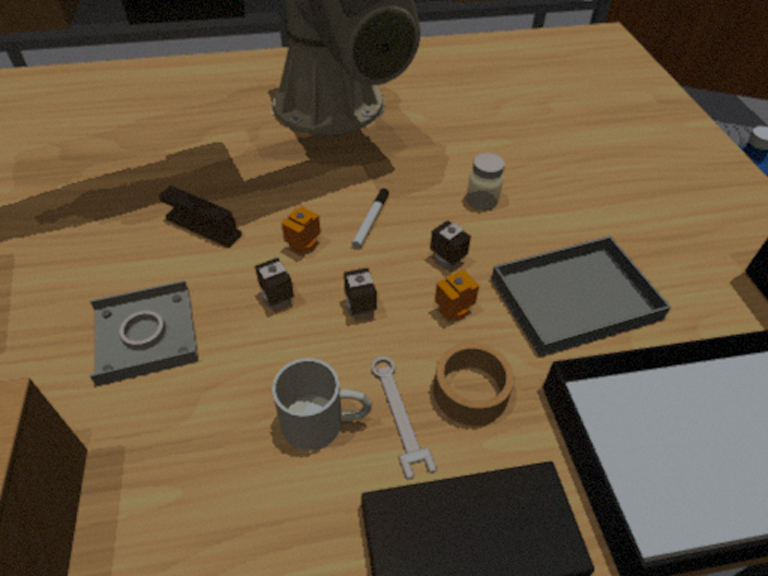

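Run:
```python
import pickle
from h import *
D=pickle.load(open("d0.pkl","rb"))
def c(n,u,v,h=22,k=6):
    im=D[n]["frame"][:,:,::-1][v-h:v+h,u-h:u+h]; return cv2.resize(im,(h*2*k,h*2*k),interpolation=cv2.INTER_CUBIC)
t=[c("top",204,220),c("top",266,191),c("top",313,208)]
s=[c("scene",300,162),c("scene",240,194),c("scene",183,188)]
cv2.imwrite("pics/m.png",np.vstack([np.hstack(t),np.hstack(s)]))
# rough triangulation of cap centres and known places
def tri(a,b):
    e1,r1=ray(D["top"],*a);e2,r2=ray(D["scene"],*b)
    A=np.stack([r1,-r2],1);x=np.linalg.lstsq(A,e2-e1,rcond=None)[0]
    p,q=e1+r1*x[0],e2+r2*x[1];return (p+q)/2,np.linalg.norm(p-q)
for a,b in [((305,328),(450,230)),((399,286),(360,278)),((471,312),(274,269)),((579,294),(142,329))]:
    print(tri(np.array(a)/1.5,np.array(b)/1.5))
for p in [(147,226),(267,212),(275,299),(155,313)]: print("tray",atz(D["top"],p[0]/1.5,p[1]/1.5,.03))
for p in [(536,262),(613,254),(621,328),(545,337)]: print("shoe",atz(D["top"],p[0]/1.5,p[1]/1.5,.015))
```

```text
(array([0.47054363, 0.1273249 , 0.06539301]), np.float64(9.918064003944943e-05))
(array([ 0.54142384, -0.01787057,  0.06498006]), np.float64(0.002905259217710826))
(array([ 0.50338764, -0.13228784,  0.06259082]), np.float64(0.004253124884262556))
(array([ 0.54039185, -0.31717898,  0.01489636]), np.float64(0.002055230212328516))
tray [0.63171042 0.39724731 0.03      ]
tray [0.66050862 0.20054443 0.03      ]
tray [0.51722036 0.18161272 0.03      ]
tray [0.48888243 0.37636471 0.03      ]
shoe [ 0.5917305  -0.24669138  0.015     ]
shoe [ 0.60865529 -0.37425481  0.015     ]
shoe [ 0.48630632 -0.38754399  0.015     ]
shoe [ 0.46801029 -0.26271451  0.015     ]
```

View pics/m.png

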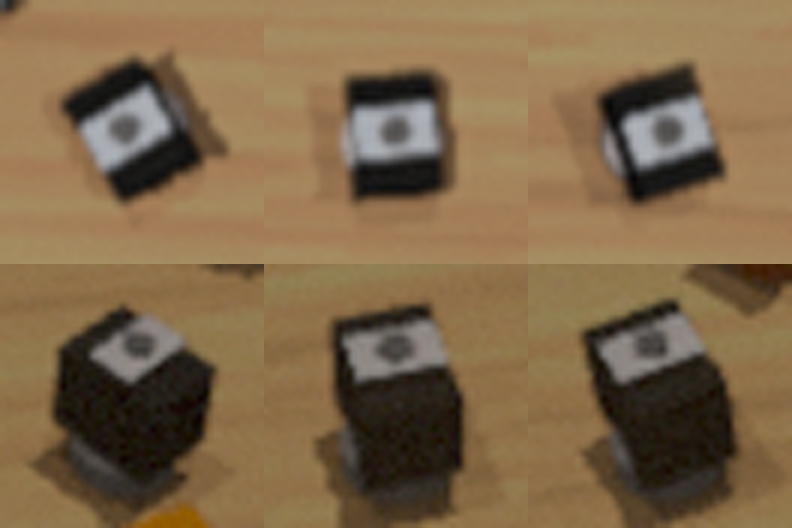

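Run:
```python
import pickle, rig
print([ (n, getattr(rig,n) if not callable(getattr(rig,n)) else '') for n in dir(rig) if not n.startswith('_')])
from h import *
D=pickle.load(open("d0.pkl","rb"))
def tri(a,b):
    e1,r1=ray(D["top"],*a);e2,r2=ray(D["scene"],*b)
    A=np.stack([r1,-r2],1);x=np.linalg.lstsq(A,e2-e1,rcond=None)[0]
    p,q=e1+r1*x[0],e2+r2*x[1];return (p+q)/2,np.linalg.norm(p-q)
for n,a,b in [("A",(202.5,219),(300.6,153.1)),("B",(265.6,190.3),(239.6,185.4)),("C",(313.9,207.4),(180.9,178.9))]:
    print(n,tri(a,b))
for n,o,p,q in [("A",(182,198),(65,100),(130,62)),("B",(244,169),(83,75),(169,72)),("C",(291,186),(74,97),(162,67))]:
    P=[atz(D["top"],o[0]+x/6-.4,o[1]+y/6-.4,.058) for x,y in(p,q)]; d=P[0]-P[1]
    print(n,"yaw of foot x", np.degrees(np.arctan2(d[1],d[0]))-90)
Rm=R.from_rotvec(state()["orientation"]).as_matrix();print("tool x,y",Rm[:,0],Rm[:,1])
for n,u,v in[("orange1",318,268),("orange2",440,376)]: print(n,atz(D["top"],u/1.5,v/1.5,.06))
```

```text
[('Unreachable', ''), ('get_image', ''), ('grip_depth', 0.1547), ('sign_off', ''), ('state', '')]
A (array([0.46966513, 0.12913467, 0.06499851]), np.float64(0.0002600460484082353))
B (array([ 0.54208569, -0.01782377,  0.06549966]), np.float64(0.0010051855803388304))
C (array([ 0.50456152, -0.1336434 ,  0.06538229]), np.float64(0.0003436750907865556))
A yaw of foot x 32.04873833952689
B yaw of foot x 3.6070909468993904
C yaw of foot x 20.410331435908603
tool x,y [9.12335083e-01 4.09444325e-01 2.04620741e-04] [ 0.4094442  -0.91233413 -0.00137335]
orange1 [0.56684452 0.11056881 0.06      ]
orange2 [ 0.40112515 -0.08768218  0.06      ]
```

Call:
{"fn": "play_rows", "kwargs": {
  "moves": [
    [[0.1,0.144,-0.0385,0,0,0.32],[0.1,0.144,-0.0385,0,0,0.32],[0.1,0.144,-0.0385,0,0,0.32],[0.1,0.144,-0.0385,0,0,0.32],[0.1,0.144,-0.0385,0,0,0.32],[0.1,0.144,-0.0385,0,0,0.32],[0.1,0.144,-0.0385,0,0,0.32],[0.1,0.144,-0.0385,0,0,0.32],[0.1,0.144,-0.0385,0,0,0.32],[0,0,0,0,0,0]]
  ],
  "grip": 0.75
}}

```text
clock: 1.4
ee_pos: [0.5063, -0.1328, 0.2995]
orientation: [-1.78, -2.586, -0.0]
force: [0.6, -0.6, -0.0]
gripper_width: 0.064
grip_force: 0.0
```

Run:
```python
from h import *
import pickle
d=cam("wrist");pickle.dump(d,open("wC.pkl","wb"))
s=state();print(s["ee_pos"],s["orientation"],s["gripper_width"])
print(proj(d,(0.5046,-0.1336,.065)))
save(d,"wC.png",None,1.5)
```

```text
[ 0.50569994 -0.13421376  0.29995817] [-1.78460302e+00 -2.58346931e+00  7.94346035e-04] 0.06383958311831277
(np.float64(254.5108849849), np.float64(207.4499817694597))
```

View pics/wC.png

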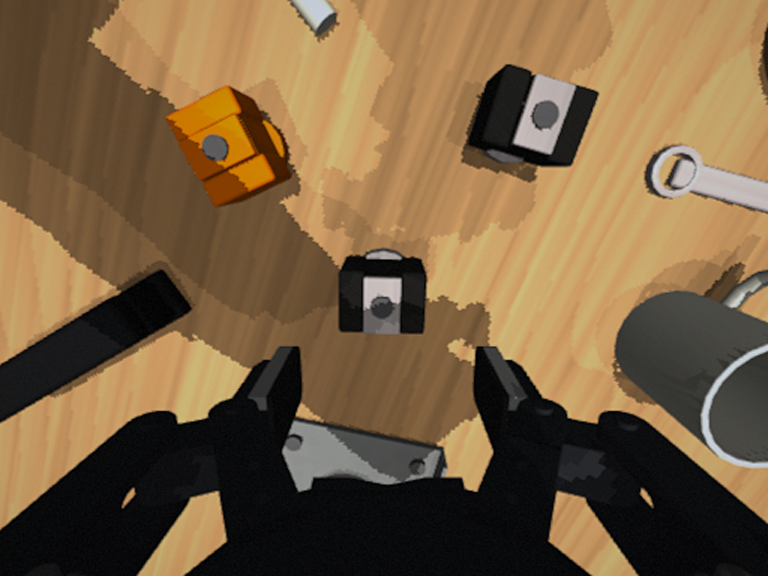

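Run:
```python
from h import *
import pickle
d=pickle.load(open("wC.pkl","rb"))
print(atz(d,381/1.5-.17,307/1.5-.17,.065), "B",atz(d,545/1.5,115/1.5,.065))
for a,b in[((363,277),(363,333)),((340,265),(340,331)),((426,262),(424,331))]:
    v=atz(d,a[0]/1.5,a[1]/1.5,.06)-atz(d,b[0]/1.5,b[1]/1.5,.06); print(np.degrees(np.arctan2(v[1],v[0]))-90)
```

```text
[ 0.50322602 -0.13147938  0.065     ] B [ 0.54116774 -0.0168605   0.065     ]
19.919985027579926
19.01592540385822
20.77456350653283
```

Call:
{"fn": "play_rows", "kwargs": {
  "moves": [
    [[-0.006,0.006,-0.115,0,0,0],[0,0,-0.115,0,0,0],[0,0,-0.08,0,0,0],[0,0,-0.033,0,0,0],[0,0,0,0,0,0]]
  ]
}}

```text
clock: 2.08
ee_pos: [0.5032, -0.1348, 0.1978]
orientation: [-1.791, -2.58, 0.0]
force: [1.0, 0.6, 0.4]
gripper_width: 0.064
grip_force: 0.0
```

Call:
{"fn": "play_rows", "kwargs": {
  "moves": [
    [[0,0,0,0,0,0],[0,0,0,0,0,0],[0,0,0,0,0,0],[0,0,0,0,0,0]]
  ],
  "grip": 0.58,
  "force": 20
}}

```text
clock: 2.58
ee_pos: [0.5037, -0.134, 0.1982]
orientation: [1.789, 2.582, 0.0]
force: [-1.1, -0.5, -0.2]
gripper_width: 0.0492
grip_force: 0.1
```

Call:
{"fn": "play_rows", "kwargs": {
  "moves": [
    [[0,0,0,0,0,0],[0,0,0,0,0,0],[0,0,0,0,0,0],[0,0,0,0,0,0],[0,0,0,0,0,0],[0,0,0,0,0,0]]
  ],
  "grip": 0,
  "force": 20
}}

```text
clock: 3.32
ee_pos: [0.5038, -0.134, 0.199]
orientation: [1.788, 2.581, 0.0]
force: [-2.5, 1.0, 8.0]
gripper_width: 0.0371
grip_force: 19.7
```

Call:
{"fn": "play_rows", "kwargs": {
  "moves": [
    [[0,0,0.1,0,0,0],[0,0,0.15,0,0,0],[0,0,0.15,0,0,0],[0.01,0.08,0,0,0,-0.04],[0.024,0.17,0,0,0,-0.045],[0.024,0.17,0,0,0,-0.045],[0.024,0.17,0,0,0,-0.045],[0.024,0.17,0,0,0,-0.045],[0.024,0.17,0,0,0,-0.045],[0.024,0.17,0,0,0,-0.045]]
  ]
}}

```text
clock: 4.58
ee_pos: [0.5496, 0.1978, 0.3174]
orientation: [-1.993, -2.428, 0.0]
force: [1.5, 0.1, -2.4]
gripper_width: 0.0363
grip_force: 21.0
```

Call:
{"fn": "play_rows", "kwargs": {
  "moves": [
    [[0.024,0.17,0,0,0,-0.045],[0.024,0.17,0,0,0,-0.045],[0.012,0.115,0,0,0,0],[0,0,0,0,0,0]]
  ]
}}

```text
clock: 5.08
ee_pos: [0.5673, 0.3352, 0.3167]
orientation: [-2.044, -2.384, 0.001]
force: [0.1, -0.8, -1.3]
gripper_width: 0.0366
grip_force: 21.0
```

Run:
```python
from h import *
import pickle
d=cam("wrist");pickle.dump(d,open("wT.pkl","wb"));t=cam("top");pickle.dump(t,open("t1.pkl","wb"))
s=state();print(s["ee_pos"],s["orientation"],s["gripper_width"],s["grip_force"])
im=np.hstack([cv2.resize(d["frame"],(480,360)),cv2.resize(t["frame"][90:270,60:220],(320,360))])
cv2.imwrite("pics/wT.png",im[:,:,::-1])
```

```text
[0.56736561 0.33271252 0.31697464] [-2.04779443 -2.38178753  0.00257585] 0.03650268370243313 21.008415520191193
```

View pics/wT.png

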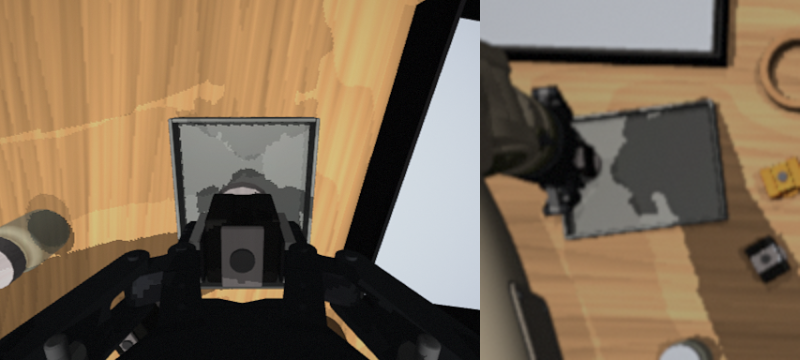

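Run:
```python
from h import *
import pickle
d=pickle.load(open("wT.pkl","rb"))
k=512/480
for p in[(170,118),(319,118)]: print(atz(d,p[0]*k,p[1]*k,.03))
Rm=d["rotation"];print(Rm[:,1])
t=pickle.load(open("t1.pkl","rb"))
for p in[(715,101),(726,215),(566,237)]: print(atz(t,60+(p[0]-480)/2,90+p[1]/2,.03))
```

```text
[0.48955813 0.38408396 0.03      ]
[0.63317325 0.40616619 0.03      ]
[-0.14604056  0.94866855 -0.28053545]
[0.66255954 0.20186668 0.03      ]
[0.52169422 0.18260888 0.03      ]
[0.48926691 0.37720224 0.03      ]
```

Call:
{"fn": "play_rows", "kwargs": {
  "moves": [
    [[0,0,-0.12,0,0,0],[0,0,-0.13,0,0,0],[0,0,-0.08,0,0,0],[0,0,-0.03,0,0,0],[0,0,-0.008,0,0,0],[0,0,-0.006,0,0,0],[0,0,0,0,0,0]]
  ]
}}

```text
clock: 6.05
ee_pos: [0.5682, 0.3326, 0.2068]
orientation: [2.049, 2.38, 0.003]
force: [-0.1, -0.0, -2.5]
gripper_width: 0.0366
grip_force: 21.0
```

Call:
{"fn": "play_rows", "kwargs": {
  "moves": [
    [[0,0,-0.005,0,0,0],[0,0,-0.005,0,0,0],[0,0,0,0,0,0]]
  ]
}}

```text
clock: 6.42
ee_pos: [0.568, 0.3327, 0.2031]
orientation: [2.049, 2.381, 0.002]
force: [-0.0, 0.3, 0.7]
gripper_width: 0.0363
grip_force: 21.0
```

Call:
{"fn": "play_rows", "kwargs": {
  "moves": [
    [[0,0,0,0,0,0],[0,0,0,0,0,0],[0,0,0,0,0,0],[0,0,0,0,0,0]]
  ],
  "grip": 0.75
}}

```text
clock: 6.92
ee_pos: [0.5678, 0.3325, 0.2027]
orientation: [2.049, 2.381, 0.0]
force: [-1.0, -0.3, -0.1]
gripper_width: 0.0643
grip_force: 0.0
```

Call:
{"fn": "play_rows", "kwargs": {
  "moves": [
    [[0,0,0.06,0,0,0],[0,0,0.14,0,0,0],[0,0,0.14,0,0,0],[0,0,0,0,0,0]]
  ]
}}

```text
clock: 7.42
ee_pos: [0.5692, 0.3331, 0.3108]
orientation: [2.046, 2.378, 0.014]
force: [0.4, -0.1, 0.5]
gripper_width: 0.0639
grip_force: 0.0
```

Run:
```python
from h import *
import pickle
d=cam("wrist");s=state();print(s["ee_pos"],s["orientation"],s["gripper_width"]);pickle.dump(d,open("wT2.pkl","wb"))
t=cam("scene")
cv2.imwrite("pics/wT2.png",np.hstack([cv2.resize(d["frame"],(480,360)),cv2.resize(t["frame"][150:240,300:380],(320,360))])[:,:,::-1])
y=R.from_rotvec(s["orientation"]).as_matrix()[:,1];print(np.degrees(np.arctan2(y[1],y[0])))
```

```text
[0.56852615 0.33280208 0.30819448] [2.04756246 2.37922405 0.00823819] 0.06417836705872192
8.569127718676816
```

View pics/wT2.png

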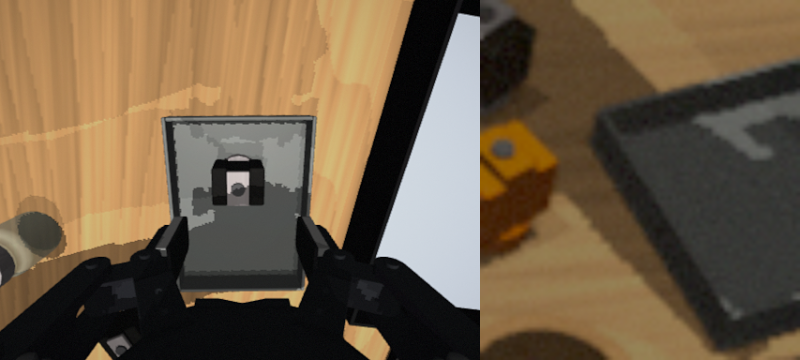

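Call:
{"fn": "play_rows", "kwargs": {
  "moves": [
    [[-0.066,-0.136,0,0,0,0.157],[-0.066,-0.136,0,0,0,0.157],[-0.066,-0.136,0,0,0,0.157],[-0.066,-0.136,0,0,0,0.157],[-0.066,-0.136,0,0,0,0.157],[0,0,0,0,0,0],[0,0,0,0,0,0]]
  ]
}}

```text
clock: 8.4
ee_pos: [0.4688, 0.1284, 0.3042]
orientation: [-1.521, -2.748, 0.0]
force: [-0.1, 0.3, 0.4]
gripper_width: 0.0635
grip_force: 0.0
```

```bash
cat >> h.py <<'E'
def yaw(s):
    y=R.from_rotvec(s["orientation"]).as_matrix()[:,1]; return np.degrees(np.arctan2(y[1],y[0]))
def caps(d,z=.065,lo=90):
    "dark holes' neighbourhood: bright low-saturation blobs = steel caps"
    h=cv2.cvtColor(d["frame"],cv2.COLOR_RGB2HSV); m=((h[:,:,1]<45)&(h[:,:,2]>lo)).astype(np.uint8)
    m=cv2.morphologyEx(m,cv2.MORPH_CLOSE,np.ones((9,9)))
    n,l,st,c=cv2.connectedComponentsWithStats(m); out=[]
    for i in range(1,n):
        if 250<st[i,4]<6000:
            q=np.argwhere(l==i)[:,::-1].astype(np.float32); r=cv2.minAreaRect(q)
            out.append((np.round(c[i],1),st[i,4],np.round(cv2.boxPoints(r),0).tolist(),np.round(atz(d,*r[0],z),4)))
    return out
E
python3 - <<'E'
from h import *
d=cam("wrist");s=state();print(s["ee_pos"],yaw(s))
print(proj(d,(.4697,.1291,.065)))
for c in caps(d): print(c)
save(d,"wA.png")
E
```

```text
[0.46902734 0.12879977 0.30430912] 32.11085639129685
(np.float64(257.96523909150307), np.float64(204.59195212747667))
(array([172. ,  13.2]), np.int32(1727), [[130.0, 38.0], [130.0, 0.0], [213.0, 0.0], [213.0, 38.0]], array([0.3506, 0.2101, 0.065 ]))
(array([258.7, 199.3]), np.int32(737), [[246.0, 182.0], [270.0, 182.0], [270.0, 218.0], [246.0, 218.0]], array([0.4677, 0.1324, 0.065 ]))
(array([126.3, 223.9]), np.int32(1129), [[93.0, 189.0], [103.0, 182.0], [161.0, 259.0], [151.0, 267.0]], array([0.3871, 0.0571, 0.065 ]))
(array([395.5, 373.1]), np.int32(604), [[361.0, 374.0], [366.0, 357.0], [423.0, 373.0], [418.0, 390.0]], array([0.676 , 0.0495, 0.065 ]))
```

View pics/wA.png

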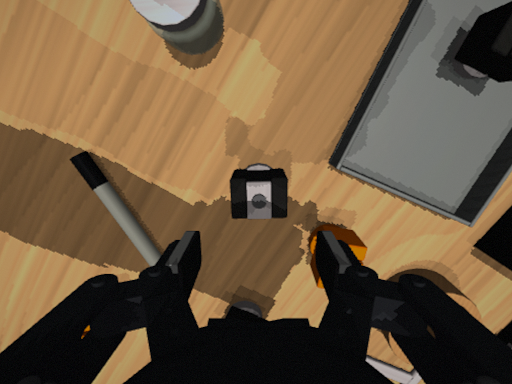

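Call:
{"fn": "play_rows", "kwargs": {
  "moves": [
    [[-0.002,0.004,-0.115,0,0,0],[0,0,-0.12,0,0,0],[0,0,-0.085,0,0,0],[0,0,-0.032,0,0,0],[0,0,0,0,0,0]]
  ]
}}

```text
clock: 9.07
ee_pos: [0.4683, 0.1302, 0.1986]
orientation: [-1.519, -2.749, 0.001]
force: [-0.1, 0.6, -0.4]
gripper_width: 0.0643
grip_force: 0.0
```

Call:
{"fn": "play_rows", "kwargs": {
  "moves": [
    [[0,0,0,0,0,0],[0,0,0,0,0,0],[0,0,0,0,0,0],[0,0,0,0,0,0]]
  ],
  "grip": 0.58,
  "force": 20
}}

```text
clock: 9.57
ee_pos: [0.4683, 0.1296, 0.1995]
orientation: [1.52, 2.749, 0.001]
force: [-0.7, 0.6, -0.2]
gripper_width: 0.0496
grip_force: 0.0
```

Call:
{"fn": "play_rows", "kwargs": {
  "moves": [
    [[0,0,0,0,0,0],[0,0,0,0,0,0],[0,0,0,0,0,0],[0,0,0,0,0,0],[0,0,0,0,0,0],[0,0,0,0,0,0]]
  ],
  "grip": 0,
  "force": 20
}}

```text
clock: 10.32
ee_pos: [0.4686, 0.1297, 0.2003]
orientation: [1.519, 2.748, 0.002]
force: [-2.4, -0.3, 9.6]
gripper_width: 0.0372
grip_force: 19.5
```

Call:
{"fn": "play_rows", "kwargs": {
  "moves": [
    [[0,0,0.1,0,0,0],[0,0,0.15,0,0,0],[0,0,0.15,0,0,0],[0.094,0.096,0,0,0,-0.196],[0.094,0.096,0,0,0,-0.196],[0.094,0.096,0,0,0,-0.196],[0.094,0.096,0,0,0,-0.196],[0,0,0,0,0,0],[0,0,0,0,0,0]]
  ]
}}

```text
clock: 11.45
ee_pos: [0.5803, 0.2446, 0.318]
orientation: [-2.047, -2.382, 0.004]
force: [0.7, -0.5, -2.3]
gripper_width: 0.036
grip_force: 21.2
```

Call:
{"fn": "play_rows", "kwargs": {
  "moves": [
    [[0,0,-0.12,0,0,0],[0,0,-0.13,0,0,0],[0,0,-0.08,0,0,0],[0,0,-0.03,0,0,0],[0,0,-0.01,0,0,0],[0,0,0,0,0,0]]
  ]
}}

```text
clock: 12.2
ee_pos: [0.5814, 0.2448, 0.2092]
orientation: [2.048, 2.381, 0.002]
force: [0.3, -0.3, -2.5]
gripper_width: 0.0364
grip_force: 21.2
```

Call:
{"fn": "play_rows", "kwargs": {
  "moves": [
    [[0,0,-0.006,0,0,0],[0,0,-0.005,0,0,0],[0,0,-0.004,0,0,0],[0,0,0,0,0,0]]
  ]
}}

```text
clock: 12.7
ee_pos: [0.5812, 0.245, 0.2045]
orientation: [2.048, 2.381, 0.002]
force: [-0.9, -0.3, 4.0]
gripper_width: 0.0362
grip_force: 21.3
```

Call:
{"fn": "play_rows", "kwargs": {
  "moves": [
    [[0,0,0,0,0,0],[0,0,0,0,0,0],[0,0,0,0,0,0],[0,0,0,0,0,0]]
  ],
  "grip": 0.75
}}

```text
clock: 13.2
ee_pos: [0.581, 0.2449, 0.2035]
orientation: [2.049, 2.382, 0.0]
force: [-0.2, 0.3, 0.4]
gripper_width: 0.0643
grip_force: 0.0
```

Call:
{"fn": "play_rows", "kwargs": {
  "moves": [
    [[0,0,0.06,0,0,0],[0,0,0.14,0,0,0],[0,0,0.12,0,0,0],[-0.022,-0.146,0,0,0,-0.028],[-0.022,-0.146,0,0,0,-0.028],[-0.022,-0.146,0,0,0,-0.028],[-0.022,-0.146,0,0,0,-0.028],[-0.022,-0.146,0,0,0,-0.028],[-0.022,-0.146,0,0,0,-0.028],[0,0,0,0,0,0]]
  ]
}}

```text
clock: 14.45
ee_pos: [0.5411, -0.0205, 0.2997]
orientation: [2.156, 2.284, -0.0]
force: [0.5, 0.4, 0.2]
gripper_width: 0.0644
grip_force: 0.0
```

Run:
```python
from h import *
import pickle
d=cam("wrist");d=cam("wrist");s=state();print(s["ee_pos"],yaw(s))
print(proj(d,(.5418,-.0175,.065)))
for c in caps(d): print(c)
pickle.dump(d,open("wB.pkl","wb"))
t=cam("scene")
cv2.imwrite("pics/wB.png",np.hstack([d["frame"],cv2.resize(t["frame"][140:240,310:450],(288,206)).repeat(1,0) if 0 else cv2.resize(t["frame"][150:250,325:400],(288,384))])[:,:,::-1])
```

```text
[ 0.54140381 -0.01825607  0.29967381] 3.48870192325202
(np.float64(257.56148458494397), np.float64(205.16599323689564))
(array([ 81.7, 134.9]), np.int32(1843), [[26.0, 112.0], [34.0, 98.0], [138.0, 158.0], [130.0, 172.0]], array([0.4101, 0.0295, 0.065 ]))
(array([435.6, 173. ]), np.int32(3068), [[349.0, 162.0], [511.0, 150.0], [514.0, 186.0], [352.0, 199.0]], array([0.6733, 0.0152, 0.065 ]))
(array([256.8, 199.9]), np.int32(738), [[244.0, 183.0], [269.0, 182.0], [271.0, 219.0], [245.0, 220.0]], array([ 0.5413, -0.014 ,  0.065 ]))
(array([474.7, 274.5]), np.int32(1096), [[424.0, 242.0], [472.0, 225.0], [510.0, 328.0], [462.0, 346.0]], array([ 0.7272, -0.0803,  0.065 ]))
```

View pics/wB.png

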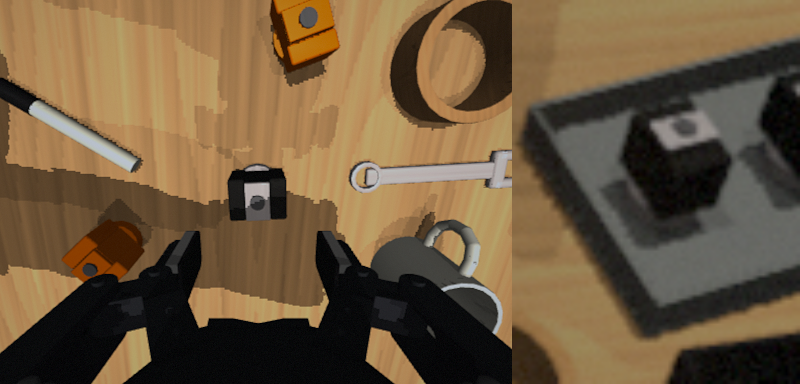

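Call:
{"fn": "play_rows", "kwargs": {
  "moves": [
    [[0,-0.166,0,0,0,0],[0,-0.166,0,0,0,0],[0,-0.166,0,0,0,0],[0,-0.166,0,0,0,0],[0,-0.166,0,0,0,0],[0,-0.166,-0.05,0,0,0],[0,0,-0.1,0,0,0],[0,0,0,0,0,0],[0,0,0,0,0,0]]
  ]
}}

```text
clock: 15.72
ee_pos: [0.5421, -0.3155, 0.2552]
orientation: [2.149, 2.291, 0.0]
force: [0.4, 0.5, 0.2]
gripper_width: 0.0638
grip_force: 0.0
```

Run:
```python
from h import *
import pickle
d=cam("wrist");s=state();print(s["ee_pos"],yaw(s));pickle.dump((d,s),open("wS.pkl","wb"))
print(proj(d,(.5404,-.3172,.02)))
save(d,"wS.png",None,1.5)
```

```text
[ 0.54228681 -0.31568176  0.25578052] 3.6755126336112203
(np.float64(254.56683354931766), np.float64(208.7749743556204))
```

View pics/wS.png

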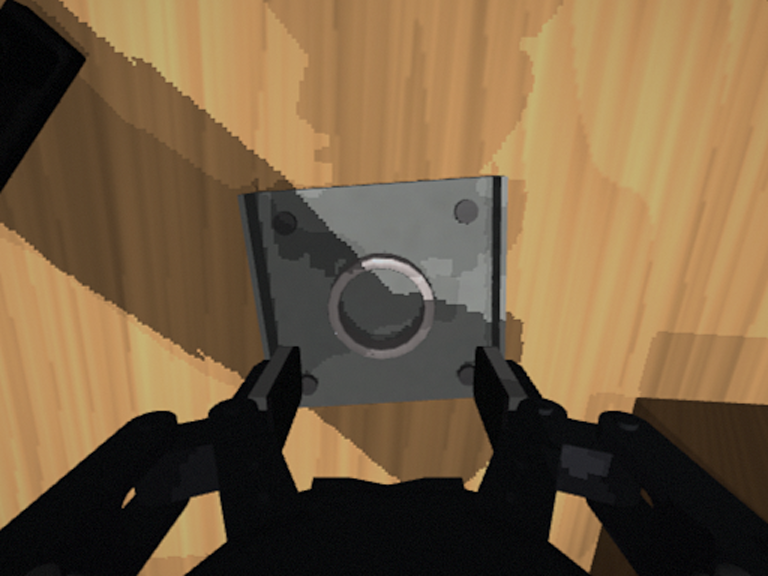

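Run:
```python
from h import *
import pickle
from scipy.optimize import minimize
d,s=pickle.load(open("wS.pkl","rb"))
def model(c):
    a=np.linspace(0,2*np.pi,72); P=np.array([proj(d,(c[0]+.029*np.cos(t),c[1]+.029*np.sin(t),.02)) for t in a]); return P
obs=np.array([329,434,252,358])/1.5-.17
f=lambda c:(lambda P:np.sum((np.array([P[:,0].min(),P[:,0].max(),P[:,1].min(),P[:,1].max()])-obs)**2))(model(c))
r=minimize(f,(.54,-.317),method="Nelder-Mead",options=dict(xatol=1e-5));cup=r.x;print("cup",cup,r.fun,"rel tcp",cup-s["ee_pos"][:2])
# gradient refinement: outer rim contrast
g=cv2.GaussianBlur(cv2.cvtColor(d["frame"],cv2.COLOR_RGB2GRAY),(3,3),0).astype(float)
for rad in(.029,.026):
  best=[]
  for dx in np.arange(-.004,.0041,.0005):
    for dy in np.arange(-.004,.0041,.0005):
      a=np.linspace(0,2*np.pi,60); v=0
      for q,w in((rad-.0015,1),(rad+.0015,-1)):
        for t in a:
          u=proj(d,(cup[0]+dx+q*np.cos(t),cup[1]+dy+q*np.sin(t),.02)); v+=w*g[int(round(u[1])),int(round(u[0]))]
      best.append((abs(v),dx,dy))
  print(rad,sorted(best)[-3:])
b=pickle.load(open("wB.pkl","rb"))
h=cv2.cvtColor(b["frame"],cv2.COLOR_RGB2GRAY)[183:220,245:270].astype(int)
print(h[8:34:1,2:24])
```

```text
cup [ 0.53986913 -0.31360856] 6.232825565517878 rel tcp [-0.00241768  0.00207319]
0.029 [(np.float64(2284.0), np.float64(-0.0015), np.float64(-0.0025)), (np.float64(2302.0), np.float64(-0.0005), np.float64(-0.0025)), (np.float64(2345.0), np.float64(-0.001), np.float64(-0.0025))]
0.026 [(np.float64(1671.0), np.float64(0.0), np.float64(0.0005000000000000004)), (np.float64(1682.0), np.float64(0.0005000000000000004), np.float64(0.0)), (np.float64(1731.0), np.float64(0.0), np.float64(0.0))]
[[176 176 177 176 176 177 176 176 177 177 175 177 177 179 179 180 179 177
  175 174 177 171]
 [176 176 176 176 176 178 176 175 175 177 176 176 178 178 181 180 179 176
  174 172 176 168]
 [177 176 175 175 176 178 178 175 177 177 177 178 178 178 180 182 179 177
  174 173 177 168]
 [176 176 175 176 176 178 179 180 174 170 170 169 176 182 182 182 180 176
  174 174 177 168]
 [176 175 175 177 172 162 156 156 137 117 119 120 139 160 168 174 178 178
  175 174 177 172]
 [175 176 176 177 162 105  36  36  50  59  60  54  47  61 105 134 158 175
  175 175 168 154]
 [176 175 177 179 157  98  58  75  86  86  85  86  
[... 1109 characters left out ...]
4  48  50  54  70  87  96  92
   90  90  89  94]
 [ 93  90  90  90  88  89  92  88  78  72  68  73  75  87  94  95  93  93
   90  91  89  93]
 [ 93  90  88  89  89  89  91  90  92  92  94  93  93  93  91  91  93  92
   92  89  91  93]
 [ 93  91  89  90  89  88  91  89  90  90  93  92  93  91  91  91  92  91
   90  89  90  93]
 [ 93  90  91  90  89  89  90  90  89  91  91  90  91  91  91  92  94  92
   91  90  91  91]
 [ 93  90  90  90  87  89  89  89  89  89  91  90  91  91  92  92  90  92
   90  90  90  91]
 [ 92  90  90  90  88  90  90  89  89  91  91  92  90  91  91  91  92  92
   90  91  91  92]
 [ 92  90  88  90  89  88  89  90  89  90  92  91  91  91  92  91  92  92
   90  90  89  92]]
```

Run:
```python
from h import *
import pickle
d,s=pickle.load(open("wS.pkl","rb"))
b=pickle.load(open("wB.pkl","rb")); print("footB wrist",atz(b,257,202.5,.065))
g=cv2.GaussianBlur(cv2.cvtColor(d["frame"],cv2.COLOR_RGB2GRAY),(3,3),0).astype(np.float32)
a=np.linspace(0,2*np.pi,90,endpoint=False)
def samp(c,q):
    P=np.array([proj(d,(c[0]+q*np.cos(t),c[1]+q*np.sin(t),.02)) for t in a],np.float32)
    return cv2.remap(g,P[None,:,0],P[None,:,1],cv2.INTER_LINEAR)[0]
res=[]
for x in np.arange(.536,.5441,.0005):
  for y in np.arange(-.320,-.311,.0005):
    m=samp((x,y),.026)
    i=np.median(m-samp((x,y),.0215)); o=np.median(m-samp((x,y),.0305))
    si=np.mean(np.clip(m-samp((x,y),.0215),-10,40)); so=np.mean(np.clip(m-samp((x,y),.0305),-10,40))
    res.append((si+so,x,y,si,so))
res.sort(); print(np.round(res[-6:],4)); 
for k in(3,4): print(k,np.round(max(res,key=lambda r:r[k]),4))
# polar crop view
P=[proj(d,(.5399,-.3155,.02))];print(P)
im=cv2.resize(d["frame"][155:250,205:305,::-1],None,fx=6,fy=6,interpolation=cv2.INTER_CUBIC)
for c,col in(((res[-1][1],res[-1][2]),(0,255,0)),):
  for q in(.023,.029):
    pts=np.array([proj(d,(c[0]+q*np.cos(t),c[1]+q*np.sin(t),.02)) for t in a]); pts=((pts-[205,155])*6+3).astype(int)
    cv2.polylines(im,[pts.reshape(-1,1,2)],True,col,1)
cv2.imwrite("pics/cup.png",im)
```

```text
footB wrist [ 0.54122946 -0.01530589  0.065     ]
[[67.8237  0.54   -0.3145 36.7917 31.032 ]
 [67.8946  0.5395 -0.315  37.0951 30.7996]
 [67.9082  0.5405 -0.3155 37.2726 30.6355]
 [68.0414  0.5405 -0.315  37.0132 31.0282]
 [68.1401  0.54   -0.3155 37.5202 30.6199]
 [68.1862  0.54   -0.315  37.1805 31.0057]]
3 [68.1401  0.54   -0.3155 37.5202 30.6199]
4 [67.8237  0.54   -0.3145 36.7917 31.032 ]
[(np.float64(254.06579735557887), np.float64(206.72559001154605))]
```

View pics/cup.png

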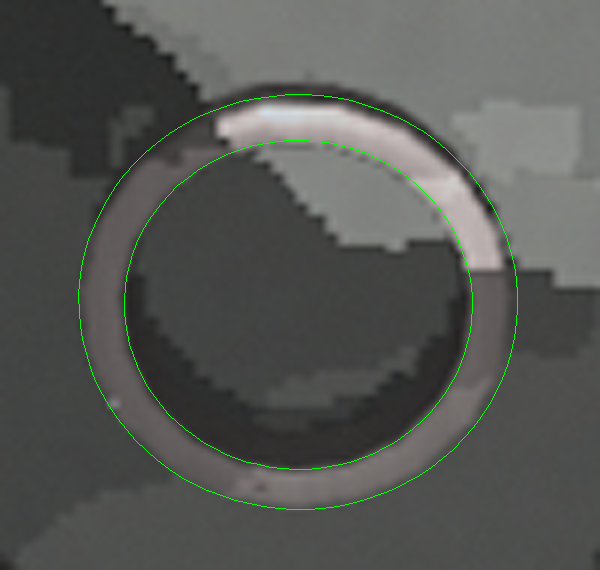

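Call:
{"fn": "play_rows", "kwargs": {
  "moves": [
    [[0,0.083,0.1,0,0,0],[0,0.166,0.05,0,0,0],[0,0.166,0,0,0,0],[0,0.166,0,0,0,0],[0,0.166,0,0,0,0],[0,0.166,0,0,0,0],[-0.003,0.084,0,0,0,0],[0,0,0,0,0,0],[0,0,0,0,0,0]]
  ]
}}

```text
clock: 16.9
ee_pos: [0.5408, -0.0175, 0.3007]
orientation: [2.149, 2.289, 0.001]
force: [-0.3, 0.3, 0.1]
gripper_width: 0.0638
grip_force: 0.0
```

Call:
{"fn": "play_rows", "kwargs": {
  "moves": [
    [[0,0,-0.115,0,0,0],[0,0,-0.12,0,0,0],[0,0,-0.07,0,0,0],[0,0,-0.03,0,0,0],[0,0,0,0,0,0]]
  ]
}}

```text
clock: 17.52
ee_pos: [0.5406, -0.0183, 0.199]
orientation: [-2.152, -2.288, 0.0]
force: [-0.7, 0.0, -0.8]
gripper_width: 0.064
grip_force: 0.0
```

Call:
{"fn": "play_rows", "kwargs": {
  "moves": [
    [[0,0,0,0,0,0],[0,0,0,0,0,0],[0,0,0,0,0,0],[0,0,0,0,0,0]]
  ],
  "grip": 0.58,
  "force": 20
}}

```text
clock: 18.02
ee_pos: [0.5407, -0.0176, 0.1994]
orientation: [2.151, 2.289, 0.001]
force: [0.4, 0.1, -0.6]
gripper_width: 0.0496
grip_force: 0.0
```

```bash
python3 -c "
from h import *
s=state();print(s['clock'],s['ee_pos'],yaw(s),s['gripper_width'])"
```

```text
18.025 [ 0.54065527 -0.01755185  0.19941449] 3.5668672335710294 0.04957052239580702
```

Move +0.8 mm in x and grip gently to feel.

Call:
{"fn": "play_rows", "kwargs": {
  "moves": [
    [[0.003,0.002,0,0,0,0],[0,0,0,0,0,0],[0,0,0,0,0,0],[0,0,0,0,0,0],[0,0,0,0,0,0],[0,0,0,0,0,0],[0,0,0,0,0,0]]
  ],
  "grip": 0,
  "force": 20
}}

```text
clock: 18.9
ee_pos: [0.5412, -0.0172, 0.1996]
orientation: [2.151, 2.289, -0.001]
force: [-1.5, -1.5, 5.1]
gripper_width: 0.0444
grip_force: 20.2
```

```bash
python3 -c "
from h import *
s=state();print(s['clock'],s['ee_pos'],yaw(s),s['gripper_width'])"
```

```text
18.9 [ 0.54124131 -0.01719824  0.1995829 ] 3.547106318913796 0.04443952710409164
```

Call:
{"fn": "play_rows", "kwargs": {
  "moves": [
    [[0,0,0.1,0,0,0],[0,0,0.15,0,0,0],[0,-0.083,0.15,0,0,0],[0,-0.166,0,0,0,0],[0,-0.166,0,0,0,0],[0,-0.166,0,0,0,0],[0,-0.166,0,0,0,0],[0,-0.166,0,0,0,0],[-0.005,-0.086,0,0,0,0],[0,0,0,0,0,0]]
  ],
  "force": 30
}}

```text
clock: 20.15
ee_pos: [0.5395, -0.3183, 0.3182]
orientation: [-2.154, -2.286, -0.0]
force: [1.2, 0.4, -1.8]
gripper_width: 0.0443
grip_force: 31.1
```

Call:
{"fn": "play_rows", "kwargs": {
  "moves": [
    [[0,0,-0.1,0,0,0],[0,0,-0.13,0,0,0],[0,0,-0.06,0,0,0],[0,0,-0.02,0,0,0],[0,0,0,0,0,0],[0,0,0,0,0,0]]
  ]
}}

```text
clock: 20.9
ee_pos: [0.5405, -0.3167, 0.2274]
orientation: [2.149, 2.288, 0.001]
force: [-0.1, -0.4, -2.9]
gripper_width: 0.0446
grip_force: 31.1
```

```bash
python3 -c "
from h import *
s=state();print(s['clock'],s['ee_pos'],yaw(s),s['gripper_width'],s['force'],s['wrist_torque'])"
```

```text
20.9 [ 0.54046833 -0.31666288  0.22735855] 3.5886991506389796 0.044630267416802594 [-0.075437   -0.4096442  -2.93658842] [-0.0406101   0.00693402 -0.00035328]
```

Call:
{"fn": "play_rows", "kwargs": {
  "moves": [
    [[-0.002,0,-0.01,0,0,0],[0,0,-0.01,0,0,0],[0,0,-0.01,0,0,0],[0,0,0,0,0,0]]
  ]
}}

```text
clock: 21.4
ee_pos: [0.5391, -0.3167, 0.2166]
orientation: [-2.151, -2.289, 0.0]
force: [-0.7, -0.0, -2.2]
gripper_width: 0.0444
grip_force: 31.1
```

Call:
{"fn": "play_rows", "kwargs": {
  "moves": [
    [[0,0,-0.01,0,0,0],[0,0,-0.006,0,0,0],[0,0,0,0,0,0]]
  ]
}}

```text
clock: 21.78
ee_pos: [0.5392, -0.3167, 0.212]
orientation: [-2.151, -2.289, -0.0]
force: [0.1, 0.3, -1.8]
gripper_width: 0.0445
grip_force: 31.1
```

Call:
{"fn": "play_rows", "kwargs": {
  "moves": [
    [[0,0,-0.008,0,0,0],[0,0,-0.006,0,0,0],[0,0,-0.004,0,0,0],[0,0,0,0,0,0]]
  ]
}}

```text
clock: 22.28
ee_pos: [0.5393, -0.3167, 0.2067]
orientation: [-2.151, -2.289, -0.0]
force: [0.5, -0.1, -2.1]
gripper_width: 0.0442
grip_force: 31.1
```

Call:
{"fn": "play_rows", "kwargs": {
  "moves": [
    [[0,0,-0.004,0,0,0],[0,0,-0.003,0,0,0],[0,0,0,0,0,0]]
  ]
}}

```text
clock: 22.65
ee_pos: [0.5394, -0.3168, 0.2057]
orientation: [2.151, 2.289, 0.0]
force: [-1.1, 0.6, 4.9]
gripper_width: 0.0443
grip_force: 31.7
```

Call:
{"fn": "play_rows", "kwargs": {
  "moves": [
    [[0,0,-0.003,0,0,0],[0,0,0,0,0,0]]
  ]
}}

```text
clock: 22.9
ee_pos: [0.5394, -0.3167, 0.2057]
orientation: [2.15, 2.288, 0.0]
force: [-3.0, 1.5, 10.5]
gripper_width: 0.0444
grip_force: 32.4
```

Call:
{"fn": "play_rows", "kwargs": {
  "moves": [
    [[0,0,0,0,0,0],[0,0,0,0,0,0],[0,0,0,0,0,0],[0,0,0,0,0,0]]
  ],
  "grip": 0.75
}}

```text
clock: 23.4
ee_pos: [0.5393, -0.3168, 0.2036]
orientation: [-2.151, -2.289, -0.0]
force: [0.5, 0.8, 0.1]
gripper_width: 0.0639
grip_force: 0.0
```

Call:
{"fn": "play_rows", "kwargs": {
  "moves": [
    [[0,0,0.05,0,0,0],[0,0,0.12,0,0,0],[0,0,0.15,0,0,0],[0,0,0,0,0,0]]
  ]
}}

```text
clock: 23.9
ee_pos: [0.5407, -0.3177, 0.3056]
orientation: [2.145, 2.283, 0.002]
force: [1.0, -0.8, -0.4]
gripper_width: 0.064
grip_force: 0.0
```

Run:
```python
from h import *
d=cam("wrist");t=cam("scene")
print(atz(d,0,0,0)[:1], proj(d,(.5400,-.3152,.071)),proj(t,(.5404,-.3172,.071)))
a=cv2.resize(d["frame"],(480,360));b=cv2.resize(t["frame"][170:260,55:135],(320,360))
cv2.imwrite("pics/end.png",np.hstack([a,b])[:,:,::-1])
```

```text
[0.31152745] (np.float64(254.0977107777045), np.float64(202.35138463623608)) (np.float64(85.56243316792836), np.float64(201.8204854471129))
```

View pics/end.png

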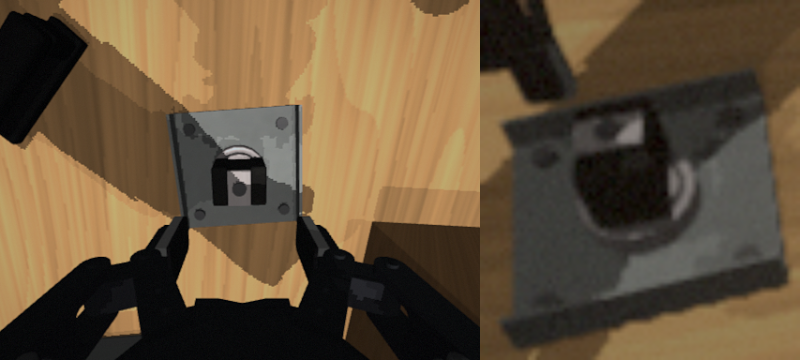

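```bash
python3 -c "
from rig import *
print(sign_off())"
```

```text
the job is handed in; nothing more can be done
None
```

The job is handed in, though `sign_off` returned no verdict. The firm foot (44.4 mm wide at 20 N) stands fully home in the shoe cup. The two soft feet (about 37 mm) stand upright in the reject tray. The run took about 24 s, with no reading near a force limit.

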